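# Fetch the gold glitter pot from behind the confetti poppers

### The arm

A 7-joint arm with a two-finger parallel gripper is mounted at the origin on the work surface. World frame = base frame: x ahead of the robot, y to its left, z up, the work surface at z = 0. Lengths are in m, angles in rad, forces in N, time in s.
With the tool pointing down it reaches from about 0.425 to 1.025 m from the base axis. Payload 3.6 kg.
Tool frame: the origin (TCP) lies midway between the tips of the shut fingers; the grasp point (between the pads) lies 19 mm behind it; z points along the fingers, y is the line along which they close (so a half turn about z gives the same grasp; the last joint's range is limited). The gripper opens to 85 mm and grips with 20 to 120 N. Pads are 22 mm wide; open, the fingers measure 114 mm over their backs; the gripper's body (76 mm by 85 mm) begins 54 mm behind the grasp point. The pads swing forward as they close: fully open they stand 13 mm farther back than shut.
Start: joints at [1.248, 0.591, 0.048, 1.609, -0.033, 0.943, -0.034], TCP at [0.164, -0.706, 0.231] pointing down, gripper open.
Joint ranges: [-2.69, 2.69], [-0.47, 2.24], [-1.27, 1.36], [0.19, 2.51], [-1.53, 4.68], [0.08, 2.07], [-3.09, 3.09]. Speed limits (rad/s): [2.57, 2.57, 3.14, 3.14, 3.14, 3.14, 3.14].

### API

Orientations are given as [roll, pitch, yaw] about the fixed x, y, z axes, in that order (R = Rz(yaw) Ry(pitch) Rx(roll)).
In Python, from plant import bot, eoat, solver, monitor, eyes, job_done, models gives the robot as it stands. Calls block until the motion is done:
- bot.move_to(position, orientation): joint-space move of the TCP to a pose.
- bot.move_straight(position, rot=None, speed=0.15, force_limit=None): straight line of the TCP; rot=None keeps the orientation; speed is the mean speed in m/s. With force_limit (N) it stops when the force on the tool has changed by that much, and returns True; else False.
- bot.move_j(angles): joint-space move.
- eoat.command_gripper(opening, force=None): finger opening in m; force is the grip in N (None keeps the last); returns when the fingers have stopped.
- bot.hold(seconds).
- solver.solve_ik(position, orientation): joint angles nearest the present ones, or None.
- monitor.state(): the state.
- eyes.snapshot(name): name is "side" or "top" or "wrist"; returns the picture (480x640x3 uint8, red, green, blue); there is no depth.
- eyes.camera_info(name): a dict with "mtx" (3x3 intrinsics, pixels), "origin" and "rotation" of the camera in the world; the wrist camera has in their place "mount" (4x4, takes a point from camera to tool coordinates, whose origin is the TCP and whose axes are the flange's). Camera axes: x right, y up, looking along -z (the intrinsics and any distortion apply to the point x, -y, -z); pixel columns grow to the right and rows downward; lengths in m; the calibration is good to about 2 mm. A picture is of the moment at which its call begins: read the wrist's pose just before it. camera_info takes no time and is no camera call.
A pose or a line that the arm cannot do raises bot.Unreachable and nothing moves.
- job_done(): hands the job in; it is judged then, once.
Trained networks look in the newest picture that a camera, given by its name, has taken for a name from the list of things; names that differ only in an ending like _2 or _b are one class to them, and where a whole thing is asked for, a point or a joint stands for the part that bears it (a point fixed in the world has none). Each returns a list of dicts, best first, with "score" (0 to 1); they miss things now and then, are a little off and sometimes report something else, mostly with a low value. They report only what shows in the picture. A call takes as long as a camera call. They do not tell look-alikes from the thing itself.
- models.recognise(camera, target): "pixel" ([column, row] in pixels, amid what is visible of it).
- models.masks_of(camera, target): "mask" (480x640 bool, what is visible of it) and "pixel" ([column, row] in pixels, amid what is visible of it).
The state is a dict: "time": time; "qpos": joint angles; "dq": joint speeds; "joint_torque": joint torques, N m; "tool_pos": TCP position; "eef_rot": TCP orientation; "ft_force": force on the tool from outside, world axes, zero at the start; "ft_torque": the same for the moment, N m; "opening": finger opening in m; "grip_force": force on a finger pad.
Only numpy, scipy, OpenCV 4.12 (cv2) and the standard library are available. Lean on these libraries where they do the work, as an engineer would, in place of code of your own. Each camera call takes 0.05 s, during which the arm holds its last target. There are 200 camera calls.

### The job

A customer wants the gold glitter pot that stands behind the two tall confetti poppers on the white display shelf. Before touching the pot, clear both poppers onto the black mat, then stand the gold pot in the red tray while both poppers wait on the mat, and finally put the poppers back on the shelf, each centred on the marker of its own colour (they may have started on the wrong ones). Keep all three upright all the time, and leave the silver and green pots where they are.

Things in the scene. Friction and masses are not known exactly. Their poses are not given: they have to be found in the camera images.
- blue_popper: loose blue confetti popper standing upright: a straight blue tube 46 mm in diameter on a black round foot 58 mm in diameter and 40 mm high, 140 mm tall in all, about 160 g (0.11 to 0.23 kg). Starts on one of the two markers, not always the one of its own colour, about 5 mm from the gold pot. Origin: centre of its underside, z up its axis; its yaw means nothing
- pink_popper: loose pink confetti popper standing upright: a straight pink tube 46 mm in diameter on a black round foot 58 mm in diameter and 40 mm high, 140 mm tall in all, about 160 g (0.11 to 0.23 kg). Starts on one of the two markers, not always the one of its own colour, about 5 mm from the gold pot. Origin: centre of its underside, z up its axis; its yaw means nothing
- gold_pot: loose gold glitter pot with a gold lid and a white band, a closed cylinder 54 mm in diameter and 50 mm tall, about 120 g (0.08 to 0.17 kg). The pot to fetch; it stands on the display shelf's floor near the back, behind and between the poppers, which leave a gripper no room to reach it from above until they are gone. Origin: centre of its underside, z up
- blue_marker: flat blue marker on the display shelf's floor, fixed (about 1 mm thick, it does not raise what stands on it): a disc 68 mm in diameter with a tongue 36 mm wide that runs 75 mm from the disc's centre towards the shelf's front edge (along -x). Origin: centre of the disc, at the height of the shelf floor where a popper's underside stands; the two discs' centres are 100 mm apart along the shelf's y
- pink_marker: flat pink marker on the display shelf's floor, fixed (about 1 mm thick, it does not raise what stands on it): a disc 68 mm in diameter with a tongue 36 mm wide that runs 75 mm from the disc's centre towards the shelf's front edge (along -x). Origin: centre of the disc, at the height of the shelf floor where a popper's underside stands; the two discs' centres are 100 mm apart along the shelf's y
- mat: black rubber counter mat, fixed, 200 mm along its x, 140 mm along its y, 3 mm thick: the side area. To the left or the right of the shelf. Origin: centre of its underside, on the counter
- tray: red open plastic tray, fixed, 170 mm along its x, 150 mm along its y, walls 4 mm thick and 30 mm high, floor about 4 mm thick. On the other side of the shelf from the mat. Origin: centre of its underside, on the counter
- display: low white display shelf, fixed on the counter, 170 mm deep along its x (front edge towards the robot, at -x) and 320 mm wide along its y; floor 12 mm thick (things stand at z = 12 mm), a rim 30 mm high above the counter at the back and the two sides (6 and 8 mm thick), open in front. Origin: centre of its underside
- silver_pot: loose silver glitter pot with a silver lid and a white band, a closed cylinder 54 mm in diameter and 50 mm tall, about 120 g (0.08 to 0.17 kg). A bystander at one end of the display shelf, about 115 mm from the gold pot; leave it alone. Origin: centre of its underside, z up
- green_pot: loose green glitter pot with a green lid and a white band, a closed cylinder 54 mm in diameter and 50 mm tall, about 120 g (0.08 to 0.17 kg). A bystander at the other end of the display shelf, about 115 mm from the gold pot; leave it alone. Origin: centre of its underside, z up
Not all that is in view belongs to the job. Several things have the shape of the blue_popper; the one meant has the colours described above. Several things have the shape of the gold_pot; the one meant has the colours described above.

How it is judged:
By the outcome, as a careful person would: the job done as asked, in the order asked, and still so for the second after the job is handed in, with the robot touching nothing.
It also fails if it takes over 133 s, if anything falls off the work surface, if the arm or the gripper's body presses on something with over 40 N, if the wrist force passes 120 N, or if a joint passes its speed limit or range.

## Working session

There is one attempt and no reset: what is moved stays moved. The work goes in short steps, each a Python script; the robot and the scene stay as the last script left them, time stands still between calls to the robot, and variables do not carry over. Pictures are saved under pics/ and viewed, at most 14 in all, crops included, and the job is handed in when it is done.

```bash
ls; mkdir -p pics
python3 - <<'E'
from plant import bot,eoat,solver,monitor,eyes,models
import cv2
print(monitor.state())
for n in ("side","top","wrist"):
    print(n,eyes.camera_info(n)); cv2.imwrite(f"pics/{n}0.png",eyes.snapshot(n)[:,:,::-1])
E
```

```text
pics
{'time': 0.0, 'qpos': array([ 1.24850808,  0.59212412,  0.04826119,  1.60984519, -0.03329368,
        0.94268863, -0.03372384]), 'dq': array([-3.87447013e-05,  1.57946016e-03,  1.45502601e-03,  4.80928014e-04,
        9.97068373e-04,  1.76740666e-03,  1.07807818e-03]), 'joint_torque': array([ 7.58080455e-05, -5.48688662e+01,  1.54602841e+00, -1.98119724e+01,
        9.38099198e-03,  8.67755472e-03, -8.73589840e-06]), 'tool_pos': array([ 0.16426685, -0.70528681,  0.23012777]), 'eef_rot': array([-3.13933392e+00,  1.11548904e-04,  2.28880276e-01]), 'ft_force': array([ 0.11713552,  1.2221125 , -0.19764115]), 'ft_torque': array([0.00684823, 0.00785216, 0.01252044]), 'grip_force': 0.0, 'opening': 0.0853534201458949}
side {'mtx': array([[613.25673882,   0.        , 317.30700439],
       [  0.        , 613.25673882, 234.29562065],
       [  0.        ,   0.        ,   1.        ]]), 'origin': array([ 0.37362283, -0.94260573,  0.61834945]), 'rotation': array([ 1.0316534 ,  0.01767485, -0.29558949])}
top {'mtx': array([[617.2566416 ,   0.        , 312.23691468],
       [  0.        , 617.2566416 , 231.1214767 ],
       [  0.        ,   0.        ,   1.        ]]), 'origin': array([0.46627056, 0.00490167, 1.18963752]), 'rotation': array([ 0.1436054 , -0.02197813, -1.57566299])}
wrist {'mtx': array([[330.81549032,   0.        , 319.56669014],
       [  0.        , 330.81549032, 242.74654066],
       [  0.        ,   0.        ,   1.        ]]), 'mount': array([[-2.65311340e-04,  9.55399667e-01,  2.95315772e-01,
         7.54852760e-02],
       [ 9.99999946e-01,  3.11352976e-04, -1.08884138e-04,
         3.47403866e-04],
       [-1.95975314e-04,  2.95315727e-01, -9.55399698e-01,
        -1.42779237e-01],
       [ 0.00000000e+00,  0.00000000e+00,  0.00000000e+00,
         1.00000000e+00]])}
```

View pics/top0.png

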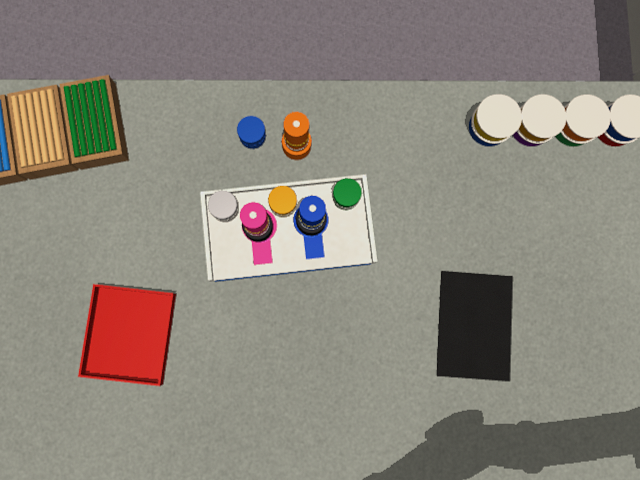

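View pics/side0.png

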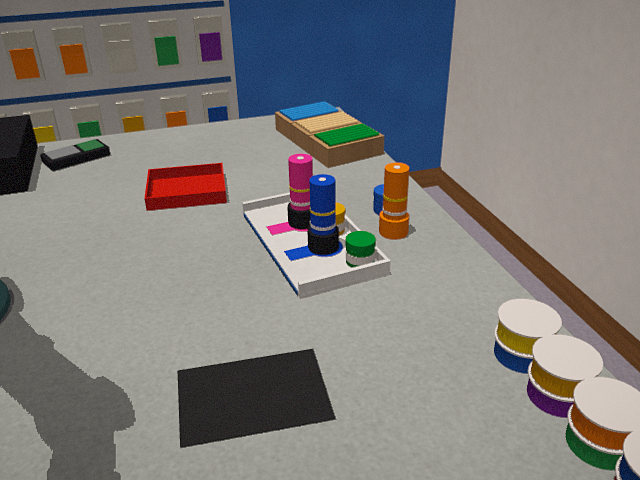

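```bash
cat > h.py <<'E'
import numpy as np, cv2
from scipy.spatial.transform import Rotation as R
from scipy.optimize import minimize
from plant import bot,eoat,solver,monitor,eyes,models
def cam(n):
    c=eyes.camera_info(n); return np.array(c["mtx"]),np.array(c["origin"]),R.from_euler("xyz",c["rotation"]).as_matrix()
def proj(n,P):
    K,o,r=cam(n); p=(np.atleast_2d(P)-o)@r; p=p*[1,-1,-1]; q=p@K.T; return q[:,:2]/q[:,2:]
def ray(n,px,z):
    K,o,r=cam(n); px=np.atleast_2d(px); d=np.c_[px,np.ones(len(px))]@np.linalg.inv(K).T*[1,-1,-1]@r.T
    return o+d*((z-o[2])/d[:,2])[:,None]
A=np.linspace(0,2*np.pi,48); C=np.c_[np.cos(A),np.sin(A)]
def circ(x,y,rad,z): return np.c_[C*rad+[x,y],np.full(48,z)]
def sil(n,parts,S=4):
    """union of hulls of projected point sets, supersampled mask area"""
    m=np.zeros((480,640),np.uint8)
    for P in parts:
        cv2.fillConvexPoly(m,cv2.convexHull(np.round(proj(n,P)*16+0).astype(np.int32)),255,cv2.LINE_AA,4)
    return m/255.
def popper(x,y,z0): return [np.r_[circ(x,y,.029,z0),circ(x,y,.029,z0+.04)],np.r_[circ(x,y,.023,z0+.04),circ(x,y,.023,z0+.14)]]
def pot(x,y,z0): return [np.r_[circ(x,y,.027,z0),circ(x,y,.027,z0+.05)]]
def fit(shape,masks,x0,z0,steps=.01):
    def f(p):
        s=0
        for n,m in masks.items():
            a=sil(n,shape(p[0],p[1],z0)); s+=1-np.minimum(a,m).sum()/np.maximum(a,m).sum()
        return s/len(masks)
    r=minimize(f,x0,method="Nelder-Mead",options=dict(initial_simplex=np.array(x0)+[[0,0],[steps,0],[0,steps]],xatol=1e-4,fatol=1e-5))
    return r.x,r.fun
def best(n,t,near=None):
    L=models.masks_of(n,t)
    if near is not None: L=[d for d in L if np.hypot(*(np.array(d["pixel"])-near))<25]
    return L[0]["mask"] if L else None
E
python3 - <<'E'
from h import *
for n in ("top","side"):
    eyes.snapshot(n)
    for t in ("blue_popper","pink_popper","gold_pot","blue_marker","pink_marker","mat","tray","display","silver_pot","green_pot"):
        L=models.masks_of(n,t)
        print(n,t,[(np.round(d["pixel"]).astype(int).tolist(),round(d["score"],2),int(d["mask"].sum())) for d in L])
        np.savez_compressed(f"m_{n}_{t}.npz",m=np.array([d["mask"] for d in L]),p=np.array([d["pixel"] for d in L]))
def quad(t,z):
    m=np.load(f"m_top_{t}.npz")["m"][0].astype(np.uint8)
    c=max(cv2.findContours(m,0,1)[0],key=cv2.contourArea); r=cv2.minAreaRect(ray("top",c[:,0].astype(float),z)[:,:2].astype(np.float32)); print(t,r)
quad("mat",.003);quad("tray",.03);quad("tray",0);quad("display",.03);quad("display",.012)
E
```

```text
top blue_popper [([312, 218], 0.74, 996), ([300, 138], 0.72, 1150)]
top pink_popper [([259, 223], 0.56, 1058)]
top gold_pot [([284, 202], 0.91, 742), ([256, 131], 0.83, 715)]
top blue_marker [([313, 246], 0.85, 565)]
top pink_marker []
top mat [([344, 194], 0.71, 724), ([481, 325], 0.66, 7810)]
top tray [([127, 332], 0.56, 7961)]
top display [([289, 238], 0.69, 9558)]
top silver_pot [([225, 203], 0.55, 734)]
top green_pot [([344, 193], 0.9, 696)]
side blue_popper [([322, 215], 0.66, 2200), ([395, 203], 0.57, 1985)]
side pink_popper [([298, 187], 0.58, 1648)]
side gold_pot [([378, 198], 0.73, 250), ([341, 214], 0.68, 251), ([186, 188], 0.45, 3209)]
side blue_marker [([301, 255], 0.8, 352)]
side pink_marker [([284, 226], 0.66, 304)]
side mat [([251, 397], 0.84, 11160)]
side tray [([186, 190], 0.97, 3309)]
side display [([300, 261], 0.68, 5679)]
side silver_pot [([300, 188], 0.45, 1613)]
side green_pot [([359, 249], 0.85, 936)]
mat ((0.7114086151123047, -0.09067344665527344), (0.05512003228068352, 0.0601632297039032), 89.445068359375)
tray ((0.4417276978492737, 0.3196300268173218), (0.15692199766635895, 0.17019005119800568), 83.45379638671875)
tray ((0.4410927891731262, 0.3277720510959625), (0.16098164021968842, 0.17459288239479065), 83.45376586914062)
display ((0.6408978700637817, 0.024559736251831055), (0.17396946251392365, 0.31966111063957214), 6.165456771850586)
display ((0.6436083316802979, 0.02486482262611389), (0.17666983604431152, 0.32462289929389954), 6.165457725524902)
```

Run:
```python
from h import *
L=lambda n,t,i=0: np.load(f"m_{n}_{t}.npz")["m"][i].astype(float)
m=L("top","mat",1).astype(np.uint8); c=max(cv2.findContours(m,0,1)[0],key=cv2.contourArea)
print(cv2.minAreaRect(ray("top",c[:,0].astype(float),.003)[:,:2].astype(np.float32)))
est={}
for t,sh in (("blue_popper",popper),("pink_popper",popper),("gold_pot",pot),("silver_pot",pot),("green_pot",pot)):
    zm=.08 if sh is popper else .037
    x0=ray("top",np.load(f"m_top_{t}.npz")["p"][0],zm)[0,:2]
    M={"top":L("top",t)}
    x,f=fit(sh,M,x0,.012); print(t,"top",x.round(4),round(f,3))
    est[t]=x
    if sh is popper or t=="green_pot":
        x,f=fit(sh,{"side":L("side",t)},x,.012); print("  side",x.round(4),round(f,3)); est[t]=(est[t]+x)/2
for a,b in (("blue_popper","pink_popper"),("blue_popper","gold_pot"),("pink_popper","gold_pot"),("silver_pot","gold_pot"),("green_pot","gold_pot")): print(a,b,np.hypot(*(est[a]-est[b])))
# white dots of caps
im=cv2.imread("pics/top0.png"); ov=im.copy()
for t,sh in (("blue_popper",popper),("pink_popper",popper),("gold_pot",pot),("silver_pot",pot),("green_pot",pot)):
    for P in sh(*est[t],.012): cv2.polylines(ov,[cv2.convexHull(np.round(proj("top",P)).astype(np.int32))],True,(255,255,0),1)
    print(t,proj("top",[*est[t],.152]))
si=cv2.imread("pics/side0.png")
for t,sh in (("blue_popper",popper),("pink_popper",popper),("gold_pot",pot),("silver_pot",pot),("green_pot",pot)):
    for P in sh(*est[t],.012): cv2.polylines(si,[cv2.convexHull(np.round(proj("side",P)).astype(np.int32))],True,(255,255,0),1)
cv2.imwrite("pics/ov.png",np.vstack([cv2.resize(ov[160:290,180:390],(800,495),interpolation=2)[:,:]]))
cv2.imwrite("pics/ovs.png",cv2.resize(si[145:300,235:415],None,fx=3.8,fy=3.8,interpolation=2))
```

```text
((0.45509856939315796, -0.3322834074497223), (0.14381572604179382, 0.20306631922721863), 85.51226043701172)
blue_popper top [ 0.6548 -0.0187] 0.087
  side [ 0.6565 -0.0167] 0.066
pink_popper top [0.6432 0.0821] 0.054
  side [0.6441 0.087 ] 0.2
gold_pot top [0.6897 0.0345] 0.109
silver_pot top [0.6801 0.1448] 0.146
green_pot top [ 0.7033 -0.0862] 0.172
  side [ 0.7039 -0.0801] 0.217
blue_popper pink_popper 0.10292825418123949
blue_popper gold_pot 0.062350981677295615
pink_popper gold_pot 0.06801657763144996
silver_pot gold_pot 0.1107347687725064
green_pot gold_pot 0.11846065096340488
blue_popper [[311.57096394 208.30459566]]
pink_popper [[251.53588951 215.26967641]]
gold_pot [[281.03534574 188.73713087]]
silver_pot [[216.37018989 194.27511111]]
green_pot [[349.45356688 180.84004461]]
```

View pics/ov.png

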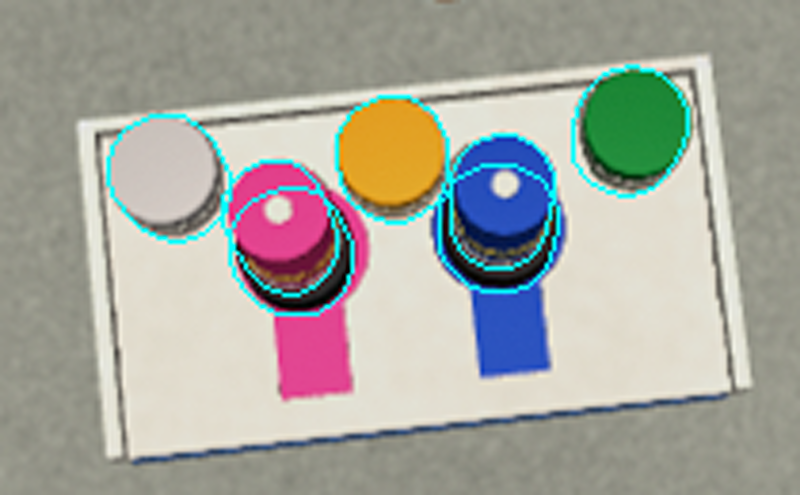

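View pics/ovs.png

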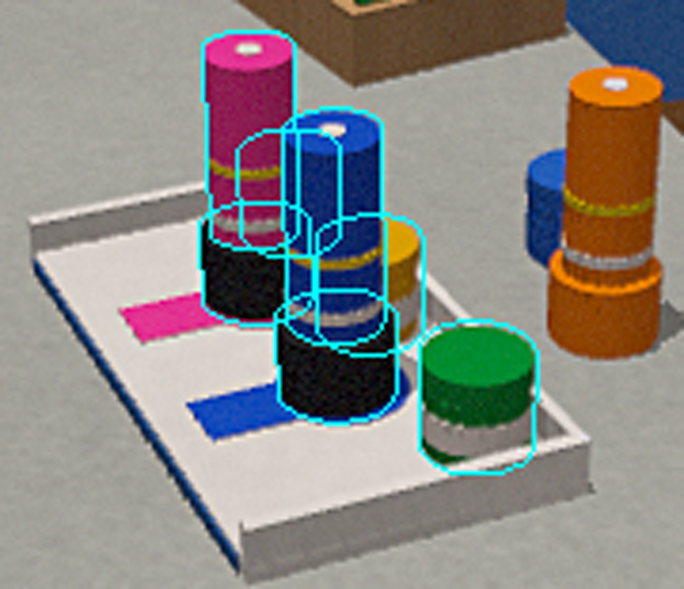

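The overlay shows pink on the pink marker and blue on the blue one, with gold behind and between them. The fits agree with the caps to 1–3 mm. I'm clearing blue first.

```bash
cat >> h.py <<'E'
Y=.11-np.pi; HI=.25
def rot(y): return [np.pi,0,y]
def st(tag=""):
    s=monitor.state(); print(tag,"t%.1f"%s["time"],s["tool_pos"].round(4),"open%.4f grip%.1f"%(s["opening"],s["grip_force"]),s["ft_force"].round(1)); return s
def pick(x,y,z,yaw,opening=.08,force=40,hi=HI):
    bot.move_straight([x,y,hi],rot(yaw),.25); eoat.command_gripper(opening)
    bot.move_straight([x,y,z],rot(yaw),.15); eoat.command_gripper(0,force); s=st("gripped")
    assert s["opening"]>.03
    bot.move_straight([x,y,hi],rot(yaw),.15); st("lifted")
def place(x,y,z,yaw,opening=.08,hi=HI):
    bot.move_straight([x,y,hi],rot(yaw),.22); bot.move_straight([x,y,z+.012],rot(yaw),.15)
    hit=bot.move_straight([x,y,z-.002],rot(yaw),.03,force_limit=5); st(f"down {hit}")
    eoat.command_gripper(opening); bot.move_straight([x,y,hi],rot(yaw),.15); st("released")
E
cat > a.py <<'E'
from h import *
for p in ([.655,-.019],[.643,.082],[.405,-.328],[.505,-.336],[.69,.0345],[.441,.32]):
    for dz in (.03,HI):
        print(p,dz,[None if (q:=solver.solve_ik([*p,dz],rot(yy))) is None else q.round(2).tolist() for yy in (Y,Y+np.pi/2)])
bot.move_to([.5,-.25,.3],rot(Y)); st()
pick(.6553,-.0190,.095,Y)
place(.405,-.328,.086,Y)
E
python3 a.py
```

```text
[0.655, -0.019] 0.03 [[0.41, 0.87, -0.69, 1.86, 0.82, 0.73, 0.93], [-0.32, 0.81, 0.43, 1.89, -0.6, 0.57, -2.53]]
[0.655, -0.019] 0.25 [[0.49, 0.6, -0.8, 1.73, 0.49, 1.02, 1.19], [-0.25, 0.5, 0.3, 1.77, -0.18, 0.9, -2.9]]
[0.643, 0.082] 0.03 [[0.23, 0.85, -0.65, 1.87, 0.79, 0.69, 0.79], [-0.49, 0.81, 0.45, 1.91, -0.63, 0.56, -2.65]]
[0.643, 0.082] 0.25 [[0.36, 0.6, -0.84, 1.75, 0.52, 1.03, 1.01], [-0.89, 0.78, 1.19, 1.8, -0.8, 1.14, -2.46]]
[0.405, -0.328] 0.03 [[0.93, 0.71, -0.46, 2.17, 0.77, 0.43, 1.52], [0.39, 0.69, 0.29, 2.19, -0.6, 0.33, -1.85]]
[0.405, -0.328] 0.25 [[1.2, 0.41, -0.79, 2.02, 0.38, 0.86, 1.88], [0.24, 0.34, 0.45, 2.06, -0.21, 0.79, -2.21]]
[0.505, -0.336] 0.03 [[0.88, 0.79, -0.54, 1.97, 0.72, 0.58, 1.53], [0.26, 0.76, 0.37, 2.0, -0.57, 0.48, -1.98]]
[0.505, -0.336] 0.25 [[1.06, 0.52, -0.77, 1.84, 0.44, 0.96, 1.77], [0.19, 0.45, 0.45, 1.88, -0.25, 0.86, -2.27]]
[0.69, 0.0345] 0.03 [[0.33, 0.9, -0.7, 1.77, 0.8, 0.78, 0.89], [-0.4, 0.85, 0.45, 1.81, -0.59, 0.63, -2.63]]
[0.69, 0.0345] 0.25 [[0.4, 0.65, -0.82, 1.65, 0.53, 1.08, 1.11], [-0.3, 0.54, 0.27, 1.68, -0.17, 0.94, -2.99]]
[0.441, 0.32] 0.03 [[-0.32, 0.74, -0.54, 2.11, 0.81, 0.5, 0.19], [0.0, 0.97, -1.08, 2.1, 1.2, 0.9, 1.44]]
[0.441, 0.32] 0.25 [[0.05, 0.54, -1.07, 1.97, 0.57, 0.98, 0.38], [0.05, 0.54, -1.07, 1.97, 0.57, 0.98, 1.96]]
 t3.3 [ 0.4996 -0.2512  0.2997] open0.0848 grip0.0 [-0.1 -0.2 -0.3]
gripped t6.4 [ 0.656  -0.0187  0.096 ] open0.0452 grip38.0 [0.  0.3 5.2]
lifted t7.6 [ 0.6544 -0.0194  0.2487] open0.0448 grip38.3 [-1.   0.7 -2. ]
down True t11.1 [ 0.4052 -0.328   0.0867] open0.0453 grip38.6 [-0.5  0.8  3.2]
released t12.8 [ 0.4042 -0.3277  0.2491] open0.0804 grip0.0 [0.1 0.5 0.3]
```

Run:
```python
from h import *
pick(.6434,.0818,.095,Y)
place(.505,-.336,.086,Y)
bot.move_straight([.45,-.15,.3],rot(Y),.25)
im=eyes.snapshot("top"); cv2.imwrite("pics/top1.png",im[:,:,::-1])
for t in ("blue_popper","pink_popper","gold_pot","blue_marker","pink_marker","silver_pot","green_pot"):
    L=models.masks_of("top",t)
    print(t,[(np.round(d["pixel"]).astype(int).tolist(),round(d["score"],2),int(d["mask"].sum())) for d in L])
```

```text
gripped t16.7 [0.6441 0.0821 0.0959] open0.0455 grip36.6 [-0.7 -0.2  4.3]
lifted t17.9 [0.6426 0.0814 0.2487] open0.0453 grip37.8 [-0.8  0.2 -1.2]
down True t21.6 [ 0.5053 -0.3359  0.0867] open0.0451 grip37.7 [-0.4  0.1  3.8]
released t23.3 [ 0.5042 -0.3358  0.2489] open0.0802 grip0.0 [-0.6  0.7 -0.4]
blue_popper []
pink_popper [([486, 290], 0.79, 437)]
gold_pot [([282, 202], 0.67, 722), ([254, 129], 0.65, 779)]
blue_marker [([310, 225], 0.57, 1385)]
pink_marker [([256, 234], 0.62, 1382)]
silver_pot [([223, 205], 0.61, 749)]
green_pot [([344, 195], 0.84, 759)]
```

View pics/top1.png

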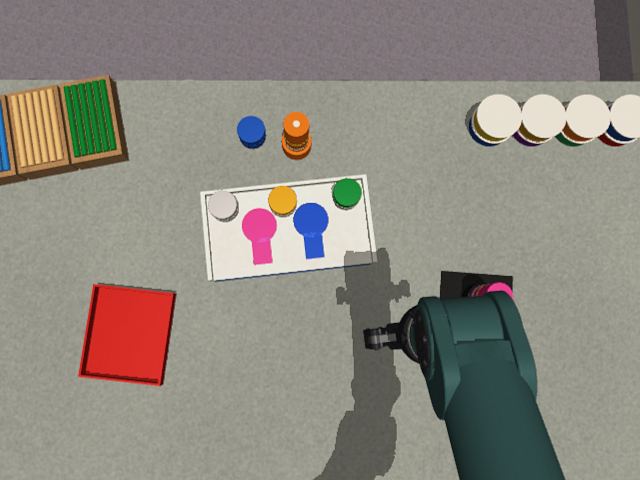

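The markers are fully clear: pink disc at about (259,226), blue at about (311,220). The gold lid is at (282,200), and the silver and green pots haven't moved. I'll fit the markers and the gold lid by colour.

```bash
cat >> h.py <<'E'
def colmask(im,c):
    h=cv2.cvtColor(im,cv2.COLOR_RGB2HSV); H,S=h[...,0],h[...,1]
    lo,hi={"pink":(155,175),"blue":(105,125),"gold":(12,28)}[c]
    m=((H>=lo)&(H<=hi)&(S>120)); m[:178]=0; m[285:]=0; m[:,:200]=0; m[:,380:]=0
    return m.astype(float)
def marker(p):
    e=np.array([np.cos(p[2]),np.sin(p[2])]); f=np.array([-e[1],e[0]]); c=np.array(p[:2])
    q=[c+f*.018,c-f*.018,c-f*.018-e*.075,c+f*.018-e*.075]
    return [circ(*c,.034,.0125),np.c_[q,np.full(4,.0125)]]
def fitg(gen,m,x0,d,n="top"):
    f=lambda p:1-np.minimum(a:=sil(n,gen(p)),m).sum()/np.maximum(a,m).sum()
    S=np.vstack([x0]+[np.array(x0)+np.eye(len(x0))[i]*d[i] for i in range(len(x0))])
    r=minimize(f,x0,method="Nelder-Mead",options=dict(initial_simplex=S,xatol=1e-5,fatol=1e-6)); return r.x,r.fun
E
python3 - <<'E'
from h import *
im=cv2.imread("pics/top1.png")[:,:,::-1].copy()
R_={}
for c,x0 in (("pink",[.642,.08,.11]),("blue",[.655,-.018,.11])):
    r,f=fitg(marker,colmask(im,c),x0,[.006,.006,.05]); R_[c]=r; print(c,r.round(4),round(f,3))
d=R_["pink"]-R_["blue"]; print(np.hypot(*d[:2]),np.arctan2(-d[0],d[1]))
g,f=fitg(lambda p:[circ(p[0],p[1],.027,.062)],colmask(im,"gold"),[.69,.0345],[.006,.006]); print("gold",g.round(4),f)
E
```

```text
pink [0.649  0.081  0.1082] 0.109
blue [ 0.6597 -0.0187  0.1027] 0.159
0.10025313223741422 0.10693480789155747
gold [0.6884 0.0344] 0.08982062432913951
```

Run:
```python
from h import *
im=cv2.imread("pics/top1.png")[:,:,::-1].copy(); ov=cv2.resize(im[160:290,180:390],None,fx=3.8,fy=3.8,interpolation=0)[:,:,::-1].copy()
for c,x0 in (("pink",[.642,.08,.11]),("blue",[.655,-.018,.11])):
    m=colmask(im,c).astype(np.uint8); n,l,s,_=cv2.connectedComponentsWithStats(m); m=(l==1+s[1:,4].argmax()).astype(float)
    r,f=fitg(marker,m,x0,[.006,.006,.05]); print(c,r.round(4),round(f,3),m.sum(),sil("top",marker(r)).sum())
    for P in marker(r): cv2.polylines(ov,[np.round((proj("top",P)-[180,160]+.5)*3.8).astype(np.int32)],True,(255,255,0) if c=="pink" else (0,255,255),1)
cv2.polylines(ov,[np.round((proj("top",circ(.6884,.0344,.027,.062))-[180,160]+.5)*3.8).astype(np.int32)],True,(255,0,0),1)
cv2.imwrite("pics/ovm.png",ov)
```

```text
pink [0.649  0.081  0.1082] 0.109 1324.0 1485.6823529411765
blue [ 0.6595 -0.0187  0.1069] 0.105 1320.0 1475.0078431372551
```

View pics/ovm.png

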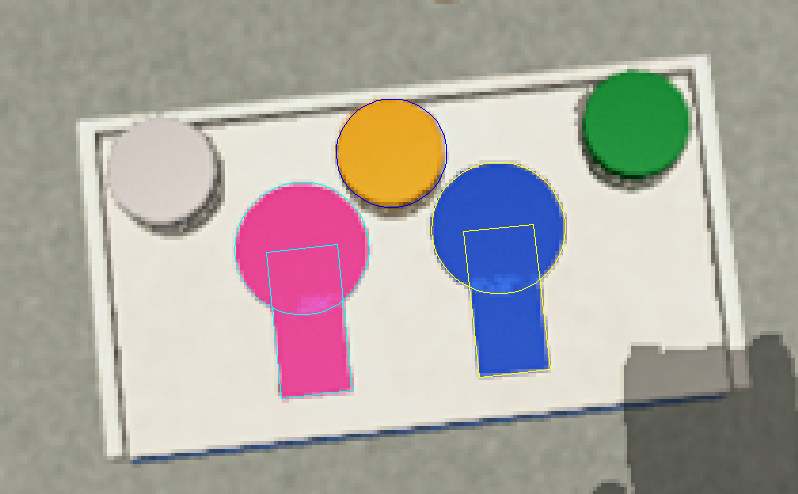

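The marker fits are tight: 100.2 mm apart, and 61 mm from gold, which is the expected value. Gold goes to the tray next.

Run:
```python
from h import *
bot.move_straight([.55,-.05,.28],rot(Y),.25)
pick(.6884,.0344,.020,Y,opening=.072)
place(.441,.322,.012,Y,opening=.075)
bot.move_straight([.47,.15,.3],rot(Y),.25)
for n in ("top","side"):
    cv2.imwrite(f"pics/{n}2.png",eyes.snapshot(n)[:,:,::-1])
    for t in ("blue_popper","pink_popper"):
        L=models.masks_of(n,t); print(n,t,[(np.round(d["pixel"]).astype(int).tolist(),round(d["score"],2)) for d in L])
        for d in L[:2]:
            x0=ray(n,d["pixel"],.08)[0,:2]; print(*fit(popper,{n:d["mask"].astype(float)},x0,.003))
```

```text
gripped t28.4 [0.6891 0.0345 0.0211] open0.0528 grip41.8 [-1.  -1.   5.4]
lifted t30.1 [0.6878 0.0341 0.2488] open0.0527 grip42.0 [-1.1  0.4 -1.3]
down True t34.0 [0.4412 0.3225 0.0129] open0.0524 grip41.5 [-1.2  0.4  5.2]
released t36.1 [0.4406 0.3215 0.2491] open0.0751 grip0.0 [-0.3  0.4  0.2]
top blue_popper [([297, 138], 0.97), ([483, 354], 0.71)]
[0.80733446 0.00796611] 0.08396470788539201
[ 0.40538826 -0.32809719] 0.08810583328412769
top pink_popper [([488, 299], 0.69)]
[ 0.50552747 -0.33612272] 0.09294815873358753
side blue_popper [([211, 364], 0.87), ([396, 202], 0.55)]
[ 0.40576116 -0.32616568] 0.0959671304571571
[0.80830162 0.00986442] 0.12307246836551955
side pink_popper [([287, 348], 0.68), ([250, 411], 0.65)]
[ 0.50590482 -0.33443627] 0.05195125570710257
[ 0.44744288 -0.3955948 ] 0.6662760668394774
```

View pics/top2.png

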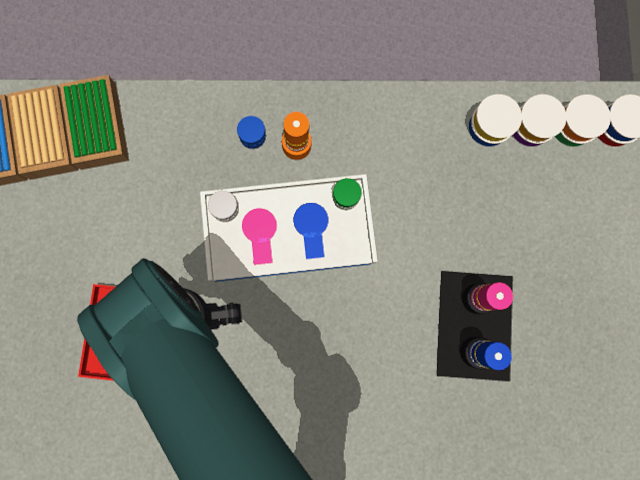

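Pink and blue stand upright on the mat at (497,296) and (495,356), and gold is in the tray. I'll regrasp each popper with the fingers closing at right angles, so it is centred along the other axis too, and then return it.

Run:
```python
from h import *
Z=.11-np.pi/2-np.pi+2*np.pi
bot.move_to([.505,-.336,.28],rot(Z)); st()
pick(.5050,-.3360,.087,Z,opening=.075)
place(.649,.081,.096,Z,opening=.075)
pick(.4052,-.3281,.087,Z,opening=.075)
place(.6595,-.0187,.096,Z,opening=.075)
bot.move_straight([.45,-.25,.3],rot(Z),.25)
for n in ("top","side"): cv2.imwrite(f"pics/{n}3.png",eyes.snapshot(n)[:,:,::-1])
im=cv2.imread("pics/top3.png"); eyes.snapshot("top")
for t in ("blue_popper","pink_popper"):
    for d in models.masks_of("top",t)[:2]: print(t,*fit(popper,{"top":d["mask"].astype(float)},ray("top",d["pixel"],.08)[0,:2],.012))
cv2.imwrite("pics/c3.png",np.vstack([cv2.resize(im[160:290,180:390],(504,312),interpolation=2),cv2.resize(cv2.imread("pics/side3.png")[140:300,130:410],(504,288),interpolation=2)]))
```

```text
t39.1 [ 0.5061 -0.3337  0.2804] open0.0748 grip0.0 [1.2 0.4 0.4]
gripped t41.2 [ 0.5058 -0.3363  0.088 ] open0.0452 grip39.9 [0.8 0.7 5. ]
lifted t42.4 [ 0.5041 -0.3357  0.2488] open0.0451 grip40.6 [-0.4  0.3 -1.7]
down True t46.1 [0.6498 0.0811 0.0968] open0.0456 grip40.2 [0.9 0.2 2.4]
released t47.6 [0.6482 0.0806 0.2488] open0.0747 grip0.0 [ 0.2  0.  -0.5]
gripped t51.5 [ 0.4058 -0.3284  0.0878] open0.0451 grip40.1 [ 0.2 -0.3  6.1]
lifted t52.8 [ 0.4044 -0.3277  0.249 ] open0.0452 grip40.8 [-0.1  0.8 -2.4]
down True t56.3 [ 0.6603 -0.0187  0.0966] open0.0452 grip40.8 [-0.7 -0.2  3.8]
released t57.8 [ 0.6587 -0.0189  0.2489] open0.0749 grip0.0 [-0.7 -0.3 -1. ]
blue_popper [ 0.65782616 -0.01959977] 0.08609979341214269
blue_popper [0.80398043 0.00829692] 0.13319418954742301
pink_popper [0.64872662 0.08045509] 0.09554701547791133
```

View pics/c3.png

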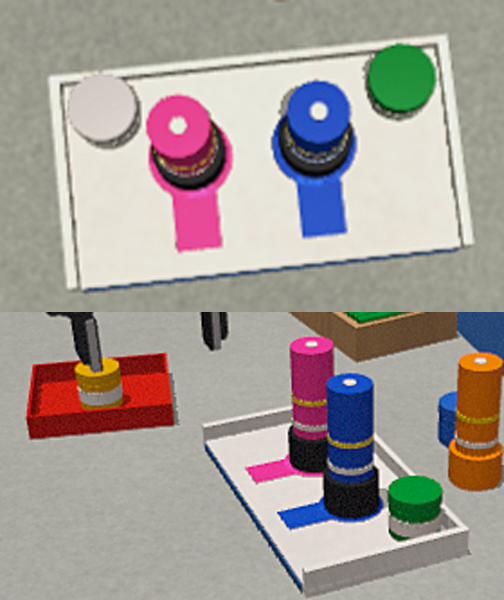

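Run:
```python
from h import *
im=cv2.imread("pics/top3.png"); S=7; o=np.array([228,185]); ov=cv2.resize(im[185:265,228:338],None,fx=S,fy=S,interpolation=0)
for x,y in ((.649,.081),(.6595,-.0187)):
    for P in [circ(x,y,.029,.012),circ(x,y,.029,.052),circ(x,y,.023,.152)]+[circ(x,y,.034,.0125)]:
        cv2.polylines(ov,[np.round((proj("top",P)-o+.5)*S).astype(np.int32)],True,(0,255,255),1)
cv2.imwrite("pics/fin.png",ov)
```

```text
(no output)
```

View pics/fin.png

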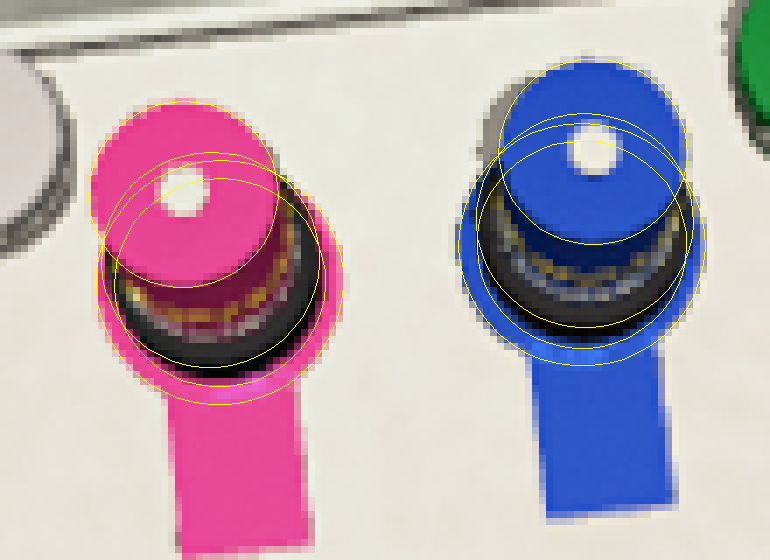

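The outlines projected for poppers on their marker centres match the blue and pink caps and the feet to about 1–2 mm. Gold stands in the tray, so I'm handing in.

```bash
python3 -c "
from plant import job_done; print(job_done())"
```

```text
the job is handed in; nothing more can be done
None
```

I handed the job in at about 58 s: the gold pot stands in the red tray, each popper is back on its own colour's marker to within about 2 mm, and the silver and green pots were not touched.

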